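Check the wheels of the empty track

TASK

One of the two wheel tracks on the packing bench is empty, and before it is loaded again it must be checked that it runs freely: run your fingertips lightly along the tops of the wheels of both its rails, from the loading end towards the yellow end stop, so that every wheel is seen to turn that way, then take your hand away. Use only a light touch, do not press the rails right down into their rubber cushions or lift them. Pick nothing up, and leave the cartons, the other track and everything else on the bench where they are.

Things in the scene. Friction and masses are not known exactly. Their poses are not given: they have to be found in the camera images.
- track: The EMPTY wheel track, level, 362 mm long, 92 mm wide, fixed to the bench. Origin: centre of its underside, 20 mm above the bench; x across it, y along it the way boxes travel, z up. At +y an upright yellow end stop (black bumper's face at y = 155 mm, top at z = 72 mm); at -y the loading end with a grey lip (y = -160 to -172 mm, top z = 26 mm). Two rails, centred on x = -32 and +32 mm.
- rail_near (a joint): Height (m) of the rail at track x = -32 mm over its rest: 0 at rest, negative pressed, positive lifted. Steel channel 22 mm wide, edges at track z = 36 mm, loose on rubber cushions: sinks evenly 0.4 mm per newton, at most 8 mm. Six orange wheels in a row, 28 mm in diameter, 14 mm wide, axles across, every 45 mm from y = -112.5 to +112.5 mm; tops at track z = 48 mm, 68 mm above the bench.
- rail_far (a joint): Height (m) of the rail at track x = +32 mm over its rest: 0 at rest, negative pressed, positive lifted. Steel channel 22 mm wide, edges at track z = 36 mm, loose on rubber cushions: sinks evenly 0.4 mm per newton, at most 8 mm. Six orange wheels in a row, 28 mm in diameter, 14 mm wide, axles across, every 45 mm from y = -112.5 to +112.5 mm; tops at track z = 48 mm, 68 mm above the bench.
- wheel_near1 (a joint): Turning (rad) of wheel 1, counted from the loading end, of the rail at track x = -32 mm: 0 at the start, positive when its top moves towards the end stop. Turned by the friction of a fingertip dragged over its top; free running, stops at once when left.
- wheel_near2 (a joint): Turning (rad) of wheel 2, counted from the loading end, of the rail at track x = -32 mm: 0 at the start, positive when its top moves towards the end stop. Turned by the friction of a fingertip dragged over its top; free running, stops at once when left.
- wheel_near3 (a joint): Turning (rad) of wheel 3, counted from the loading end, of the rail at track x = -32 mm: 0 at the start, positive when its top moves towards the end stop. Turned by the friction of a fingertip dragged over its top; free running, stops at once when left.
- wheel_near4 (a joint): Turning (rad) of wheel 4, counted from the loading end, of the rail at track x = -32 mm: 0 at the start, positive when its top moves towards the end stop. Turned by the friction of a fingertip dragged over its top; free running, stops at once when left.
- wheel_near5 (a joint): Turning (rad) of wheel 5, counted from the loading end, of the rail at track x = -32 mm: 0 at the start, positive when its top moves towards the end stop. Turned by the friction of a fingertip dragged over its top; free running, stops at once when left.
- wheel_near6 (a joint): Turning (rad) of wheel 6, counted from the loading end, of the rail at track x = -32 mm: 0 at the start, positive when its top moves towards the end stop. Turned by the friction of a fingertip dragged over its top; free running, stops at once when left.
- wheel_far1 (a joint): Turning (rad) of wheel 1, counted from the loading end, of the rail at track x = +32 mm: 0 at the start, positive when its top moves towards the end stop. Turned by the friction of a fingertip dragged over its top; free running, stops at once when left.
- wheel_far2 (a joint): Turning (rad) of wheel 2, counted from the loading end, of the rail at track x = +32 mm: 0 at the start, positive when its top moves towards the end stop. Turned by the friction of a fingertip dragged over its top; free running, stops at once when left.
- wheel_far3 (a joint): Turning (rad) of wheel 3, counted from the loading end, of the rail at track x = +32 mm: 0 at the start, positive when its top moves towards the end stop. Turned by the friction of a fingertip dragged over its top; free running, stops at once when left.
- wheel_far4 (a joint): Turning (rad) of wheel 4, counted from the loading end, of the rail at track x = +32 mm: 0 at the start, positive when its top moves towards the end stop. Turned by the friction of a fingertip dragged over its top; free running, stops at once when left.
- wheel_far5 (a joint): Turning (rad) of wheel 5, counted from the loading end, of the rail at track x = +32 mm: 0 at the start, positive when its top moves towards the end stop. Turned by the friction of a fingertip dragged over its top; free running, stops at once when left.
- wheel_far6 (a joint): Turning (rad) of wheel 6, counted from the loading end, of the rail at track x = +32 mm: 0 at the start, positive when its top moves towards the end stop. Turned by the friction of a fingertip dragged over its top; free running, stops at once when left.
- full_track: The other wheel track, alike, 92 mm wide, fixed parallel to the empty one about 145 mm beside it (nearer to the robot or farther away, as it happens), with three cartons standing on it, up to 123 mm above the bench. Not part of the job. Origin as for the empty track.
- carton_a: Loose blue and white carton 90 x 100 x 55 mm high on the full track, next to its stop. Origin: centre of its underside. Leave it alone.
- carton_b: Loose white carton 86 x 85 x 45 mm high on the full track, in the middle. Origin: centre of its underside. Leave it alone.
- carton_c: Loose blue and white carton 90 x 85 x 55 mm high on the full track, near its loading end. Origin: centre of its underside. Leave it alone.
- carton_next: Loose blue and white carton 70 x 105 x 50 mm high, waiting on the bench to the right of the tracks. Origin: centre of its underside. Leave it alone.
- pick_box: Open brown cardboard box 100 x 140 x 55 mm high with small brackets in it, on the bench to the left. Origin: centre of its underside. Leave it alone.
- tape_roll: Roll of brown packing tape standing flat on the bench to the left, 96 mm in diameter, 50 mm high. Origin: centre of its underside. Leave it alone.
- marker: Marker pen, white with a black cap, 126 mm long, 15 mm high, lying on the bench in front to the left. Origin: centre of its underside. Leave it alone.
- scanner: Black hand-held scanner with a grey handle lying on its side on the bench to the right, 40 mm high, about 110 x 160 mm. Origin: under the middle of its head. Leave it alone.

How it is judged (in metres and radians):
At the end, for the whole second after the job is handed in: All twelve wheels of the empty track have been turned towards the end stop, each by at least 0.3 rad (17 degrees) from its start, both rails lie at rest (within 2 mm), and every carton and loose thing is within 15 mm of where it was (value of joint each of wheel_near1, wheel_near2, wheel_near3, wheel_near4, wheel_near5, wheel_near6, wheel_far1, wheel_far2, wheel_far3, wheel_far4, wheel_far5, wheel_far6 above 0.3 rad and value of joint rail_near between -0.002 and 0.002 m and value of joint rail_far between -0.002 and 0.002 m and distance of each of carton_a, carton_b, carton_c, carton_next, pick_box, tape_roll, marker, scanner from where it was at the start of the episode below 0.015 m); the robot touches nothing.
It fails at once if the empty track is pressed with more than 20 N (contact force between any of the arm, the fingers and track above 20 N).
It fails at once if a rail is lifted out of its brackets by more than 5 mm (value of joint any of rail_near, rail_far above 0.005 m).
It fails at once if the full track is pressed or knocked with more than 5 N (contact force between any of the fingers, the arm and full_track above 5 N).
It fails at once if a carton or other loose thing is moved by more than 15 mm or lifted (distance of any of carton_a, carton_b, carton_c, carton_next, pick_box, tape_roll, marker, scanner from where it was at the start of the episode above 0.015 m).
It also fails if it takes over 61 s, if anything falls off the work surface, if the arm or the gripper's body presses on something with over 40 N, if the wrist force passes 120 N, or if a joint passes its speed limit or range.

ROBOT

A 7-joint arm with a two-finger parallel gripper is mounted at the origin on the work surface. World frame = base frame: x ahead of the robot, y to its left, z up, the work surface at z = 0. Lengths are in mm, angles in rad, forces in N, time in s.
With the tool pointing down it reaches from about 425 to 800 mm from the base axis. Payload 8.3 kg.
Tool frame: the origin (TCP) lies midway between the tips of the shut fingers; the grasp point (between the pads) lies 19 mm behind it (manip.pinch_z is the distance from the TCP to the grasp point, in mm); z points along the fingers, y is the direction in which the jaws open and shut (so a half turn about z gives the same grasp; the last joint's range is limited). The gripper opens to 85 mm and grips with 20 to 120 N. Pads are 22 mm wide; open, the fingers measure 114 mm over their backs; the gripper's body (76 mm by 85 mm) begins 54 mm behind the grasp point. The pads swing forward as they close: fully open they stand 13 mm farther back than shut.
Start: joints at [-1.163, 0.383, 0.016, 1.37, -0.006, 1.388, -0.046], TCP at [283.448, 557.01, 231.279] pointing down, gripper open.
Joint ranges: [-2.95, 2.95], [-0.25, 2.06], [-1.52, 1.56], [0.18, 2.33], [-1.44, 4.58], [0.02, 2.06], [-3.01, 3.01]. Speed limits (rad/s): [2.39, 2.39, 3.01, 3.01, 3.14, 3.14, 3.14].

INTERFACE

Orientations are given as a rotation vector (axis times angle).
In Python, from cell import manip gives the robot as it stands.
- The arm moves only by the tool play_rows, never from a script. Its argument "commands" is a list of rows, each a list of 7 numbers: the shift along the tool's x, y, z normalised to -1 to 1, where 1 is 50 mm, then the turn, a rotation vector about the tool's x, y, z normalised to -1 to 1, where 1 is 0.15 rad, then the opening, from 0 (shut) to 1 (fully open). In form: [[dx, dy, dz, wx, wy, wz, gripper], ...]. A call has 1 to 8 rows; each row shifts and turns the pose as measured when the row begins, along the tool's axes as they then stand; what a row does not reach is not made up. A row lasts 1/10 s, in which the tool goes at most 50 mm and 8.59 degrees, less where a joint would pass 70% of its speed; a pose out of reach is approached as far as the arm can. A call with a number of a shift or a turn outside -1 to 1 is refused whole. A call with a gripper value outside its range is refused whole. The fingers move at their own pace and stop on an object; "grip_force" is the grip in N (left out, the last holds). Time passes only in rows, so rows that do not move let the fingers close. It gives the time, the measured TCP pose, the force and the opening at its end, in the units of the state.
- manip.state(): the state, without advancing time (a new reading comes with each control period).
- manip.capture(name): name is "scene" or "side" or "wrist"; returns a dict with "img" (420x560x3 uint8, red, green, blue), "mtx" (3x3 intrinsics, pixels), "k1" (the pictures are not rectified: a ray, as slopes to the right and down, at radius r is drawn at 1 + k1 r^2 times it, then the intrinsics apply), "T" (4x4, takes a point from camera to world coordinates). Camera axes: x right, y up, looking along -z (the intrinsics and any distortion apply to the point x, -y, -z); pixel columns grow to the right and rows downward; lengths in mm; the calibration is good to about 2 mm. A picture is of the moment at which its call begins. There is no depth.
- manip.finish_job(): hands the job in, once; it reports no verdict.
Trained networks look in the newest picture that a camera, given by its name, has taken for a name from the list of things; names that differ only in an ending like _2 or _b are one class to them, and where a whole thing is asked for, a point or a joint stands for the part that bears it (a point fixed in the world has none). Each returns a list of dicts, best first, with "conf" (0 to 1); they miss things now and then, are a little off and sometimes report something else, mostly with a low value. They report only what shows in the picture. A call takes as long as a camera call.
- manip.silhouettes(query, camera): "pixels" (420x560 bool, what is visible of it) and "extent" ([left, top, right, bottom] in pixels, round what is visible of it).
The state is a dict: "clock": time; "joint_pos": joint angles; "dq": joint speeds; "joint_torque": joint torques, N m; "eef_pos": TCP position; "eef_rot": TCP orientation; "contact_force": force on the tool from outside, world axes, zero at the start; "torque": the same for the moment, N m; "opening": finger opening in mm.
Only numpy, scipy, OpenCV 4.12 (cv2) and the standard library are available. Lean on these libraries where they do the work, as an engineer would, in place of code of your own. Each camera call takes 0.05 s, during which the arm holds its last target.

## Working session

There is one attempt and no reset: what is moved stays moved. The work goes in short steps, Python scripts to look and compute and a tool call to move; the robot and the scene stay as the last step left them, time stands still between calls to the robot, and variables do not carry over. Pictures are saved under pics/ and viewed, and the job is handed in when it is done.

Besides the shell and the picture viewer there is one more tool, called after "Call:" as name(argument=value, ...) on one line, values as JSON. play_rows: Moves the arm, as the interface text tells. Its arguments: {"type":"object","properties":{"commands":{"type":"array"},"grip_force":{"type":"number"}},"required":["commands"]}

```bash
mkdir -p pics; ls
python3 - <<'E'
from cell import manip
import cv2
s=manip.state(); print(s)
for n in("scene","side","wrist"):
    c=manip.capture(n); cv2.imwrite(f"pics/{n}0.png",c["img"][:,:,::-1]); print(n,c["mtx"],c["k1"],c["T"])
E
```

```text
pics
{'clock': 0.0, 'joint_pos': array([-1.16287813,  0.38422313,  0.01637697,  1.3711426 , -0.00634282,
        1.38819438, -0.04651635]), 'dq': array([ 1.01986061e-03, -8.82375852e-04,  2.87665559e-05,  4.75016785e-04,
       -1.40042106e-03,  1.60351660e-03,  8.94194635e-04]), 'joint_torque': array([ 1.18545363e-04, -6.27588058e+01,  8.44196007e-01, -3.71837926e+01,
        1.65360753e-02,  1.39509086e-02, -1.05405093e-05]), 'eef_pos': array([283.24071549, 556.57900813, 230.29346937]), 'eef_rot': array([-7.32584900e-01, -3.05451420e+00,  2.92926114e-03]), 'contact_force': array([-0.42497309,  0.25778687,  0.81137437]), 'torque': array([-0.00825177,  0.01000385, -0.02159265]), 'opening': 85.86204773823289}
scene [[381.72414655   0.         280.4010766 ]
 [  0.         381.72414655 209.76150983]
 [  0.           0.           1.        ]] -0.10479506243725205 [[ 1.90098089e-01 -7.76374918e-01  6.00919881e-01  1.11560169e+03]
 [ 9.81586059e-01  1.61990263e-01 -1.01232225e-01 -1.17535899e+02]
 [-1.87490093e-02  6.09098630e-01  7.92872836e-01  9.31235134e+02]
 [ 0.00000000e+00  0.000000
[... 185 characters left out ...]
33175626 [[ 9.94770145e-01  7.80920578e-02 -6.58330344e-02  4.00016040e+02]
 [-1.01929842e-01  7.17792606e-01 -6.88755459e-01 -9.90330475e+02]
 [-6.53186583e-03  6.91863719e-01  7.21998566e-01  1.12364469e+03]
 [ 0.00000000e+00  0.00000000e+00  0.00000000e+00  1.00000000e+00]]
wrist [[315.86026655   0.         286.7793003 ]
 [  0.         315.86026655 203.26683483]
 [  0.           0.           1.        ]] -0.00931217269472048 [[ 4.53306391e-01 -8.54237862e-01 -2.54540744e-01  2.19370030e+02]
 [ 8.91352996e-01  4.33860569e-01  1.31357694e-01  5.89497019e+02]
 [-1.77552427e-03 -2.86430937e-01  9.58099246e-01  3.71238168e+02]
 [ 0.00000000e+00  0.00000000e+00  0.00000000e+00  1.00000000e+00]]
```

View pics/scene0.png

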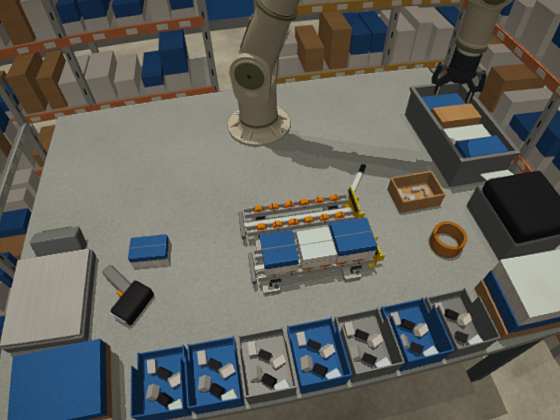

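View pics/side0.png

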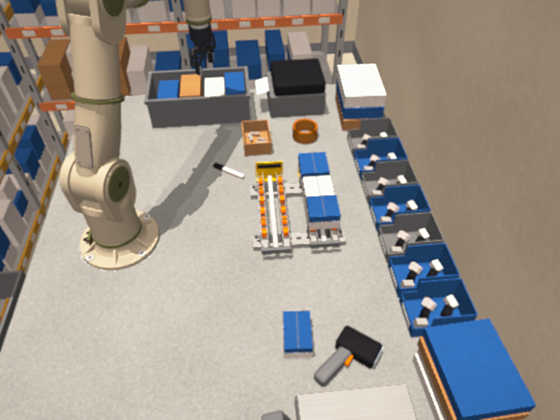

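The empty track is nearer the robot, with its wheels around scene (245–350, 195–230), and the yellow stop is on the left (world +y). Next I'll fit its pose.

```bash
cat > h.py <<'E'
import numpy as np,cv2
from scipy.optimize import least_squares
from scipy.spatial.transform import Rotation as R
def proj(c,P):
    P=np.atleast_2d(P);Ti=np.linalg.inv(c["T"]);q=P@Ti[:3,:3].T+Ti[:3,3]
    s=np.c_[q[:,0],-q[:,1]]/(-q[:,2:]);r2=(s**2).sum(1,keepdims=True)
    s=s*(1+c["k1"]*r2);m=c["mtx"];return s*[m[0,0],m[1,1]]+[m[0,2],m[1,2]]
def t2w(p,P):
    x,y,a=p;c,s=np.cos(a),np.sin(a);P=np.atleast_2d(P)
    return np.c_[x+c*P[:,0]-s*P[:,1],y+s*P[:,0]+c*P[:,1],P[:,2]+20]
W=np.array([[sx*32,-112.5+45*i,45.] for sx in(-1,1) for i in range(6)])
E
python3 - <<'E'
from cell import manip
from h import *
import pickle
cs={}
for n in("scene","side"):
    c=manip.capture(n); cs[n]=c
    for q in("track","wheel_near1"):
        for d in manip.silhouettes(q,n)[:14]:
            ys,xs=np.nonzero(d["pixels"]); print(n,q,round(d["conf"],2),d["extent"],xs.mean().round(1),ys.mean().round(1),len(xs))
    hsv=cv2.cvtColor(c["img"],cv2.COLOR_RGB2HSV); m=cv2.inRange(hsv,(4,150,110),(16,255,255))
    x0,y0,x1,y1=(235,185,385,270) if n=="scene" else (245,155,345,255)
    k,l,st,ce=cv2.connectedComponentsWithStats(m[y0:y1,x0:x1])
    print(n,[(round(ce[i][0]+x0,1),round(ce[i][1]+y0,1),st[i][4]) for i in range(1,k)])
    cv2.imwrite(f"pics/{n}_z.png",cv2.resize(c["img"][y0:y1,x0:x1,::-1],None,fx=5,fy=5,interpolation=cv2.INTER_CUBIC))
pickle.dump(cs,open("cs.pkl","wb"))
E
```

```text
scene track 0.89 [240.1, 185.2, 362.7, 241.8] 299.7 213.8 3029
scene track 0.26 [300.3, 200.7, 311.0, 204.1] 303.6 201.5 59
scene wheel_near1 0.63 [254.0, 201.4, 261.7, 212.3] 258.0 208.1 57
scene wheel_near1 0.43 [314.2, 199.2, 322.5, 202.9] 318.6 199.4 45
scene wheel_near1 0.41 [269.3, 202.1, 279.0, 209.8] 273.2 206.1 59
scene wheel_near1 0.37 [288.1, 202.5, 293.2, 207.2] 288.4 203.8 55
scene [(np.float64(333.3), np.float64(197.9), np.int32(30)), (np.float64(318.3), np.float64(200.0), np.int32(30)), (np.float64(303.9), np.float64(202.5), np.int32(22)), (np.float64(288.6), np.float64(204.5), np.int32(31)), (np.float64(273.4), np.float64(206.3), np.int32(32)), (np.float64(257.8), np.float64(208.9), np.int32(27)), (np.float64(339.0), np.float64(214.7), np.int32(31)), (np.float64(323.5), np.float64(217.5), np.int32(31)), (np.float64(309.0), np.float64(216.0), np.int32(1)), (np.float64(308.3), np.float64(219.7), np.int32(23)), (np.float64(292.6), np.float64(221.8), np.int32(33)), (np.float64(276.6), np.float64(224.4), np.int32(32)), (np.float64(258.0), np.float64(224.0), np.int32(1)), (
[... 1192 characters left out ...]
15)), (np.float64(283.2), np.float64(209.8), np.int32(23)), (np.float64(261.0), np.float64(207.0), np.int32(1)), (np.float64(263.5), np.float64(207.0), np.int32(2)), (np.float64(262.6), np.float64(212.5), np.int32(13)), (np.float64(284.1), np.float64(220.3), np.int32(29)), (np.float64(263.0), np.float64(221.3), np.int32(26)), (np.float64(263.2), np.float64(228.2), np.int32(5)), (np.float64(283.3), np.float64(228.0), np.int32(3)), (np.float64(287.0), np.float64(227.5), np.int32(2)), (np.float64(333.7), np.float64(228.6), np.int32(7)), (np.float64(312.5), np.float64(230.0), np.int32(4)), (np.float64(285.5), np.float64(233.5), np.int32(16)), (np.float64(263.8), np.float64(234.6), np.int32(16))]
```

```bash
ls pics
```

```text
scene0.png
scene_z.png
side0.png
side_z.png
wrist0.png
```

View pics/scene_z.png

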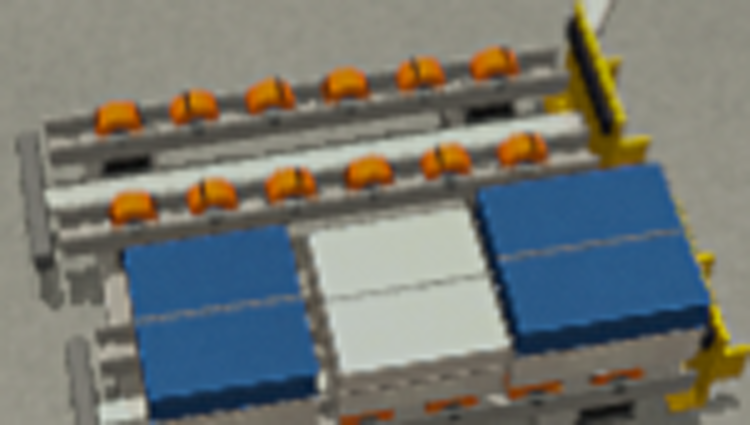

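View pics/side_z.png

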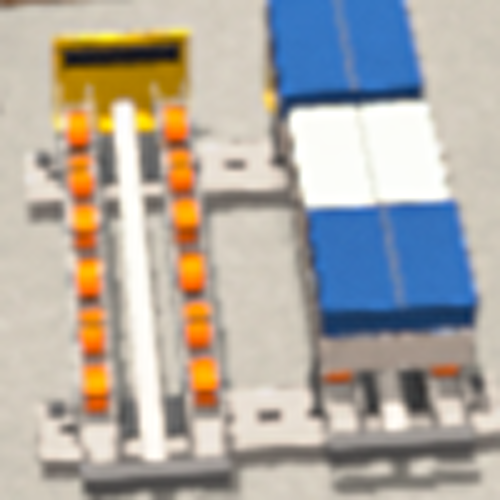

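Run:
```python
from h import *
import pickle
cs=pickle.load(open("cs.pkl","rb"))
sc=np.array([(257.8,208.5),(273.4,206.3),(288.6,204.3),(303.9,202),(318.3,199.8),(333.3,197.7),(261.2,226.9),(276.6,224.2),(292.6,221.8),(308.3,219.5),(323.8,217.2),(339,214.9)])
si=np.array([(96,385),(92,334),(89,278),(85,225),(82,180),(78,128),(204,380),(198,330),(191,270),(187,218),(180,180),(175,122)])/5+[245,155]
def pts(p):  # visible centroid
    P=W.copy();P[:,2]=43;return t2w(p,P)
f1=lambda p:(proj(cs["scene"],pts(p))-sc).ravel()
f2=lambda p:(proj(cs["side"],pts(p))-si).ravel()
x0=[560,20,0.0]
for n,f in(("scene",f1),("side",f2),("both",lambda p:np.r_[f1(p),f2(p)])):
    r=least_squares(f,x0,x_scale=[10,10,.1]);print(n,r.x,np.sqrt(np.mean(r.fun**2)))
    if n!="both": print(f(r.x).reshape(-1,2).round(1).tolist())
p=r.x
for n in("scene","side"):
    im=cv2.resize(cs[n]["img"][:,:,::-1],None,fx=5,fy=5,interpolation=cv2.INTER_CUBIC)
    P=np.r_[W+[0,0,3],[[x,155,72] for x in(-46,46)],[[x,y,26] for x in(-46,46) for y in(-160,-172)],[[145+x,y,26] for x in(-46,46) for y in(-160,-172)],[[145,155,72]]]
    for q in proj(cs[n],t2w(p,P)): cv2.drawMarker(im,tuple(int(v) for v in q*5+2),(255,0,255),0,12,2)
    x0,y0,x1,y1=(230,180,385,295) if n=="scene" else (240,150,355,258)
    cv2.imwrite(f"pics/{n}_fit.png",im[y0*5:y1*5,x0*5:x1*5])
```

```text
scene [ 4.74935840e+02  4.17813524e+01 -2.16146124e-02] 0.2004964697712007
[[-0.1, 0.2], [-0.3, 0.2], [-0.2, -0.1], [-0.3, 0.0], [0.4, 0.0], [0.3, -0.1], [-0.4, -0.3], [0.1, 0.0], [-0.0, 0.1], [0.0, -0.0], [0.1, -0.1], [0.3, -0.1]]
side [ 4.72300343e+02  3.47339978e+01 -2.63651285e-02] 0.5085699595601236
[[-0.1, 0.9], [-0.0, -0.3], [-0.2, 0.1], [-0.1, 0.3], [-0.1, -0.7], [0.0, 0.2], [0.0, 0.5], [-0.0, -0.7], [0.2, 0.5], [-0.1, 0.5], [0.2, -1.8], [0.1, 0.3]]
both [ 4.73663019e+02  3.96925151e+01 -2.49826688e-02] 0.8349093254473368
```

View pics/scene_fit.png

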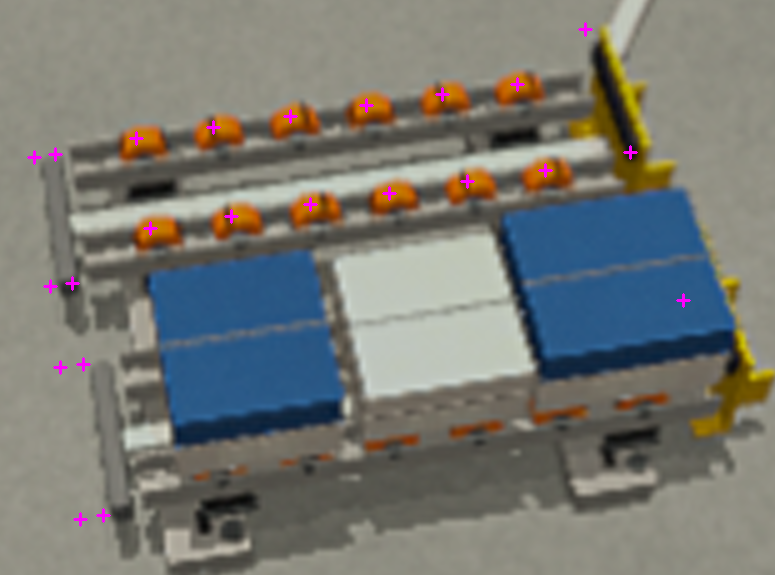

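View pics/side_fit.png

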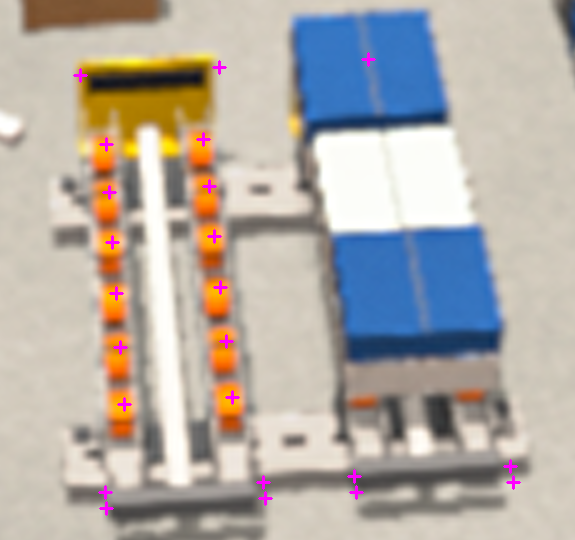

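```bash
cat >> h.py <<'E'
PT=[473.5,41.,-0.023]
def plan(s,target,flip=1):
    Rm=R.from_rotvec(s["eef_rot"]).as_matrix()
    a=PT[2];ty=flip*np.array([np.cos(a),np.sin(a),0]);tz=np.array([0,0,-1.]);Rt=np.c_[np.cross(ty,tz),ty,tz]
    d=Rm.T@(np.array(target)-s["eef_pos"]);w=R.from_matrix(Rm.T@Rt).as_rotvec()
    return d/50,w/0.15
E
python3 - <<'E'
from cell import manip
from h import *
np.set_printoptions(precision=3,suppress=True)
s=manip.state();print(s["clock"],R.from_rotvec(s["eef_rot"]).as_matrix())
for f in(1,-1):
  t=t2w(PT,[0,-116,130])[0]; print(t,plan(s,t,f))
E
```

```text
0.45 [[-0.891  0.454 -0.   ]
 [ 0.454  0.891 -0.   ]
 [ 0.    -0.    -1.   ]]
[470.832 -74.969 150.   ] (array([-9.073, -9.563,  1.626]), array([-0.002,  0.001,  7.487]))
[470.832 -74.969 150.   ] (array([-9.073, -9.563,  1.626]), array([ -0.001,  -0.002, -13.457]))
```

Call:
play_rows(commands=[[-0.8, -0.3, 0, 0, 0, 0.9, 0.6], [-0.8, -0.35, 0, 0, 0, 0.9, 0.6], [-0.9, -0.4, 0, 0, 0, 0.9, 0.6], [-0.9, -0.3, 0, 0, 0, 0.9, 0.6], [-0.9, -0.2, 0, 0, 0, 0.9, 0.6], [-0.9, -0.1, 0, 0, 0, 0.9, 0.6]])

```text
clock: 1.05
eef_pos: [398.7, 310.8, 229.1]
eef_rot: [-1.893, -2.502, -0.001]
contact_force: [1.2, -0.3, 0.6]
opening: 51.0
```

```bash
cat > w.py <<'E'
from cell import manip
from h import *
import sys
np.set_printoptions(precision=3,suppress=True)
s=manip.state();T=[float(v) for v in sys.argv[1:4]]
t=t2w(PT,T)[0];c,sn=np.cos(PT[2]),np.sin(PT[2]);d=s["eef_pos"]-np.array([PT[0],PT[1],20])
print("t",s["clock"],"tcp",s["eef_pos"],"track",np.array([c*d[0]+sn*d[1],-sn*d[0]+c*d[1],d[2]]),"F",s["contact_force"],"open",s["opening"],"q",s["joint_pos"])
print(plan(s,t))
E
python3 w.py 0 -116 130
```

```text
t 1.05 tcp [398.698 310.842 229.074] track [-80.988 268.05  209.074] F [ 1.205 -0.267  0.61 ] open 50.98349275177116 q [-0.946  0.124  0.247  1.705 -0.036  1.317 -0.417]
(array([-7.824, -0.704,  1.554]), array([-0.019, -0.022,  1.987]))
```

Call:
play_rows(commands=[[-1, 0.0, 0, 0, 0, 0.6, 0.6], [-1, 0.0, 0, 0, 0, 0.5, 0.6], [-1, -0.1, 0.1, 0, 0, 0.4, 0.6], [-1, -0.1, 0.2, 0, 0, 0.2, 0.6], [-1, -0.1, 0.2, 0, 0, 0.1, 0.6], [-1, -0.1, 0.2, 0, 0, 0.1, 0.6], [-1, -0.1, 0.2, 0, 0, 0, 0.6], [-0.7, -0.1, 0.3, 0, 0, 0, 0.6]])

```text
clock: 1.85
eef_pos: [396.9, -69.2, 171.5]
eef_rot: [-2.256, -2.184, -0.02]
contact_force: [1.0, 0.2, -0.1]
opening: 51.3
```

```bash
python3 w.py 0 -116 110
```

```text
t 1.85 tcp [396.936 -69.178 171.529] track [ -74.01  -111.91   151.529] F [ 0.993  0.244 -0.142] open 51.34437420588283 q [-0.572 -0.11   0.641  2.044  0.06   1.179  0.01 ]
(array([-0.076,  1.474,  0.841]), array([ 0.052, -0.066, -0.065]))
```

Call:
play_rows(commands=[[0, 0.6, 0.1, 0, 0, 0, 0.6], [0, 0.5, 0.1, 0, 0, 0, 0.6], [0, 0.4, 0.1, 0, 0, 0, 0.6]])

```text
clock: 2.15
eef_pos: [469.8, -78.9, 156.4]
eef_rot: [-2.268, -2.169, -0.025]
contact_force: [0.0, 0.1, -0.2]
opening: 51.3
```

```bash
python3 w.py 0 -116 90
```

```text
t 2.15 tcp [469.807 -78.903 156.389] track [  -0.934 -119.956  136.389] F [ 0.038  0.091 -0.196] open 51.344313003217216 q [-0.542  0.121  0.709  1.903 -0.103  1.141  0.161]
(array([0.066, 0.009, 0.929]), array([ 0.059, -0.093, -0.145]))
```

Call:
play_rows(commands=[[0.05, 0, 0.6, 0.06, -0.09, -0.15, 0.6], [0, 0.02, 0.5, 0, 0, 0, 0.6], [0, 0, 0.1, 0, 0, 0, 0.6], [0, 0, 0, 0, 0, 0, 0.6]])

```text
clock: 2.55
eef_pos: [474.6, -76.6, 95.4]
eef_rot: [2.243, 2.195, 0.001]
contact_force: [-0.6, 0.1, 0.4]
opening: 51.2
```

```bash
python3 w.py 0 -116 48
python3 - <<'E'
from cell import manip
from h import *
a=manip.capture("side");b=manip.capture("scene");c=manip.capture("wrist")
z=lambda im,x0,y0,x1,y1:cv2.resize(im[y0:y1,x0:x1,::-1],(400,300),interpolation=cv2.INTER_CUBIC)
cv2.imwrite("pics/m1.png",np.vstack([np.hstack([z(a["img"],220,160,340,250),z(b["img"],210,150,350,255)]),np.hstack([cv2.resize(c["img"][:,:,::-1],(400,300)),np.zeros((300,400,3),np.uint8)])]))
E
```

```text
t 2.55 tcp [474.649 -76.634  95.423] track [   3.854 -117.576   75.423] F [-0.617  0.07   0.394] open 51.21328974442488 q [-0.519  0.223  0.692  1.96  -0.165  1.012  0.227]
(array([ 0.033, -0.078,  0.548]), array([0.016, 0.012, 0.009]))
```

View pics/m1.png

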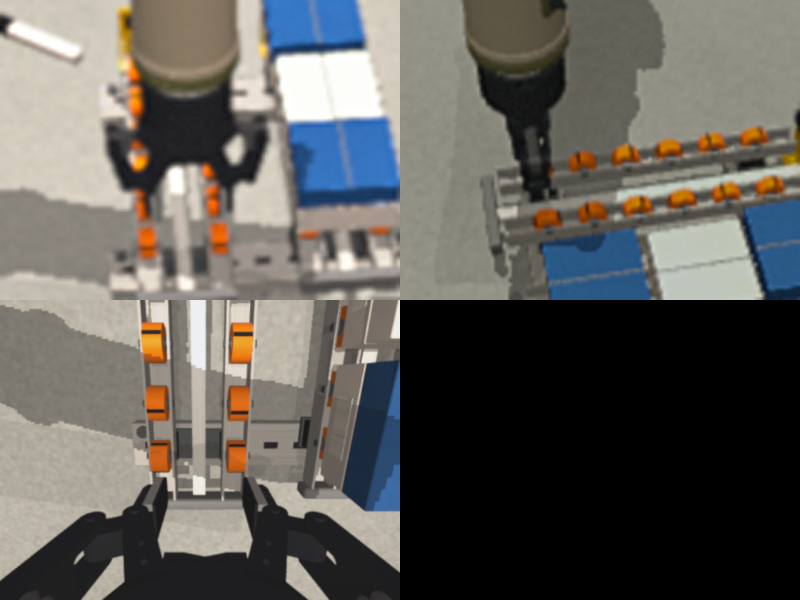

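Run:
```python
from cell import manip
from h import *
c=manip.capture("wrist"); im=c["img"][:,:,::-1].copy()
for d in manip.silhouettes("wheel_near1","wrist"): 
    ys,xs=np.nonzero(d["pixels"]);print(round(d["conf"],2),d["extent"],xs.mean().round(1),ys.mean().round(1))
hsv=cv2.cvtColor(c["img"],cv2.COLOR_RGB2HSV); m=cv2.inRange(hsv,(4,150,110),(18,255,255))
m=cv2.morphologyEx(m,cv2.MORPH_CLOSE,np.ones((9,9)))
k,l,st,ce=cv2.connectedComponentsWithStats(m)
for i in range(1,k):
    if st[i][4]>100: print(st[i],ce[i].round(1))
P=W.copy();P[:,2]=48
for i,q in enumerate(proj(c,t2w(PT,P))): print(i,q.round(1)); cv2.drawMarker(im,tuple(int(v) for v in q),(255,0,255),0,12,2)
s=manip.state()["eef_pos"]; cv2.drawMarker(im,tuple(int(v) for v in proj(c,s)[0]),(0,255,0),0,12,2)
cv2.imwrite("pics/w2.png",im)
```

```text
0.87 [197.1, 31.8, 233.7, 88.6] 214.7 59.2
0.61 [207.3, 195.1, 240.1, 240.4] 223.9 218.6
0.59 [204.7, 119.1, 236.1, 168.0] 219.3 144.3
[476   9   9  18 105] [480.  17.]
[ 198   31   34   57 1421] [214.5  59.4]
[ 321   32   32   56 1620] [336.9  59.6]
[470  47   9  19 103] [474.   57.6]
[ 204  120   32   49 1378] [218.9 144.2]
[ 319  121   29   48 1309] [333.3 144.4]
[ 209  196   30   44 1141] [223.2 218.1]
[ 317  197   27   44 1111] [330.1 218.5]
0 [220.7 231.1]
1 [215.8 152.6]
2 [210.2  61.3]
3 [203.8 -45.7]
4 [ 196.4 -171.7]
5 [ 187.9 -320.5]
6 [331.9 231. ]
7 [335.5 152.7]
8 [339.6  61.5]
9 [344.3 -45.2]
10 [ 349.7 -170.9]
11 [ 355.8 -319.4]
```

View pics/w2.png

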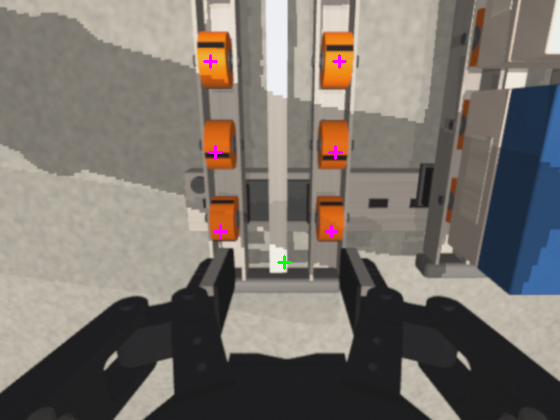

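Run:
```python
from cell import manip
from h import *
c=manip.capture("wrist")
ext={2:(198,31,34,57),8:(321,32,32,56),1:(204,120,32,49),7:(319,121,29,48),0:(209,196,30,44),6:(317,197,27,44)}
th=np.linspace(0.15,np.pi-0.15,30)
def f(p):
    r=[]
    for i,(x,y,w,h) in ext.items():
        b=W[i];P=np.array([[b[0]+sx,b[1]+14*np.cos(t),34+14*np.sin(t)+p[3]] for t in th for sx in(-7,7)])
        q=proj(c,t2w(p[:3],P));e=np.r_[q.min(0),q.max(0)]
        r+=list(e-[x-.5,y-.5,x+w-.5,y+h-.5])
    return np.array(r)
for z0 in(False,True):
    g=(lambda p:f(p)) if z0 else (lambda p:f(np.r_[p,0]))
    r=least_squares(g,PT+([0] if z0 else []),x_scale=[10,10,.1]+([5] if z0 else []));print(r.x,np.sqrt(np.mean(r.fun**2)));print(r.fun.reshape(-1,4).round(1))
print(manip.state()["eef_pos"],c["T"][:3,3])
```

```text
[ 4.73955677e+02  4.38305849e+01 -2.43014179e-02] 1.3163072267829743
[[-1.8 -0.9 -1.7 -0.9]
 [ 1.8 -1.5  2.1 -0.5]
 [-1.2  0.1 -1.9  0.4]
 [ 1.1 -0.6  1.7  0.6]
 [-0.4  2.  -1.6  1.7]
 [ 0.7  1.2  1.   0.8]]
[ 4.73912869e+02  4.36786874e+01 -2.50458572e-02 -3.22812026e+00] 0.6035997562405498
[[-0.1  0.8 -0.8 -0.3]
 [ 1.   0.4  0.6  0.2]
 [ 0.2  0.1 -1.2 -0.4]
 [ 0.3 -0.5  0.4 -0.1]
 [ 0.7  0.8 -1.1 -0.2]
 [ 0.   0.  -0.2 -1.1]]
[475.73180895 -76.57538797  96.72263462] [477.61976487  -3.92395818 237.64502384]
```

```bash
sed -i 's/^PT=.*/PT=[474.,43.5,-0.025]/' h.py; python3 w.py 0 -117 54
```

```text
t 2.85 tcp [475.732 -76.575  96.723] track [   4.733 -119.995   76.723] F [-1.058  0.195 -0.339] open 51.10728494460821 q [-0.519  0.22   0.692  1.959 -0.165  1.012  0.227]
(array([ 0.061, -0.097,  0.454]), array([0.038, 0.006, 0.023]))
```

Call:
play_rows(commands=[[0.06, -0.1, 0.2, 0.04, 0, 0.02, 0.6], [0, 0, 0.2, 0, 0, 0, 0.6], [0, 0, 0.04, 0, 0, 0, 0.6], [0, 0, 0, 0, 0, 0, 0.6]])

```text
clock: 3.25
eef_pos: [470.7, -72.8, 73.6]
eef_rot: [2.248, 2.194, 0.001]
contact_force: [-0.2, -0.4, -0.8]
opening: 51.4
```

```bash
python3 w.py 0 -117 48
```

```text
t 3.25 tcp [470.666 -72.803  73.63 ] track [  -0.426 -116.35    53.63 ] F [-0.231 -0.404 -0.753] open 51.40534201638657 q [-0.513  0.248  0.682  1.991 -0.19   0.964  0.239]
(array([-0.013,  0.008,  0.113]), array([ 0.006, -0.002,  0.004]))
```

Good centring. I'll look with the wrist camera, then descend in small steps.

Run:
```python
from cell import manip
from h import *
c=manip.capture("wrist");cv2.imwrite("pics/w3.png",c["img"][:,:,::-1])
```

```text
(no output)
```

View pics/w3.png

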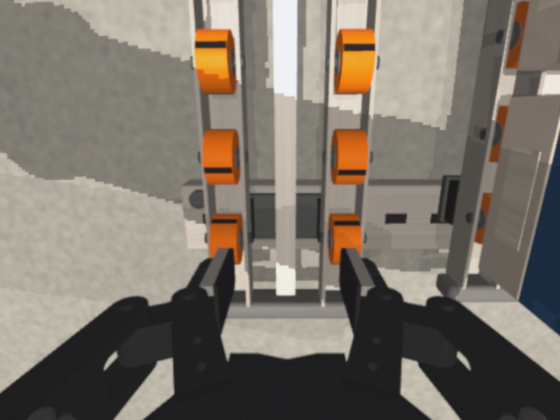

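Call:
play_rows(commands=[[0, 0, 0.06, 0, 0, 0, 0.6], [0, 0, 0, 0, 0, 0, 0.6], [0, 0, 0, 0, 0, 0, 0.6]])

```text
clock: 3.6
eef_pos: [471.0, -73.1, 70.7]
eef_rot: [2.248, 2.193, 0.001]
contact_force: [-1.4, 0.1, -0.2]
opening: 51.3
```

Call:
play_rows(commands=[[0, 0, 0.04, 0, 0, 0, 0.6], [0, 0, 0, 0, 0, 0, 0.6], [0, 0, 0, 0, 0, 0, 0.6]])

```text
clock: 3.9
eef_pos: [471.2, -73.1, 68.8]
eef_rot: [2.248, 2.193, 0.002]
contact_force: [0.0, 0.2, 0.0]
opening: 51.4
```

Call:
play_rows(commands=[[0, 0, 0.04, 0, 0, 0, 0.6], [0, 0, 0, 0, 0, 0, 0.6], [0, 0, 0, 0, 0, 0, 0.6]])

```text
clock: 4.2
eef_pos: [471.3, -73.1, 66.7]
eef_rot: [2.248, 2.193, 0.002]
contact_force: [0.9, -0.3, -0.1]
opening: 51.2
```

Call:
play_rows(commands=[[0, 0, 0.03, 0, 0, 0, 0.6], [0, 0, 0, 0, 0, 0, 0.6], [0, 0, 0, 0, 0, 0, 0.6]])

```text
clock: 4.5
eef_pos: [471.3, -73.1, 65.0]
eef_rot: [2.248, 2.193, 0.002]
contact_force: [-0.1, 0.4, -0.6]
opening: 51.5
```

Call:
play_rows(commands=[[0, 0, 0.03, 0, 0, 0, 0.6], [0, 0, 0, 0, 0, 0, 0.6], [0, 0, 0, 0, 0, 0, 0.6]])

```text
clock: 4.8
eef_pos: [471.4, -73.1, 64.0]
eef_rot: [2.248, 2.193, 0.003]
contact_force: [-1.7, 0.3, 3.6]
opening: 51.6
```

Call:
play_rows(commands=[[0, 0, 0.03, 0, 0, 0, 0.6], [0, 0, 0, 0, 0, 0, 0.6], [0, 0, 0, 0, 0, 0, 0.6]])

```text
clock: 5.1
eef_pos: [471.5, -73.1, 63.3]
eef_rot: [2.249, 2.193, 0.004]
contact_force: [-4.1, -0.2, 6.5]
opening: 51.3
```

Call:
play_rows(commands=[[0.16, 0, 0, 0, 0, 0, 0.6], [0.16, 0, 0, 0, 0, 0, 0.6], [0.16, 0, 0, 0, 0, 0, 0.6]])

```text
clock: 5.4
eef_pos: [472.1, -50.3, 63.8]
eef_rot: [2.251, 2.189, 0.004]
contact_force: [1.7, 0.4, 0.8]
opening: 51.0
```

```bash
python3 w.py 0 -70 44
```

```text
t 5.4 tcp [472.079 -50.266  63.797] track [  0.424 -93.785  43.797] F [1.729 0.403 0.817] open 51.04186379897128 q [-0.546  0.258  0.667  2.005 -0.198  0.939  0.194]
(array([ 0.476, -0.01 , -0.004]), array([ 0.019, -0.005, -0.021]))
```

Call:
play_rows(commands=[[0.16, 0, 0.005, 0, 0, -0.02, 0.6], [0.16, 0, 0, 0, 0, 0, 0.6], [0.16, 0, 0, 0, 0, 0, 0.6]])

```text
clock: 5.7
eef_pos: [472.8, -24.5, 63.5]
eef_rot: [2.248, 2.193, 0.003]
contact_force: [-3.1, -0.3, 5.3]
opening: 51.1
```

```bash
python3 w.py 0 -67 44;  python3 - <<'E'
from cell import manip
from h import *
a=manip.capture("side");c=manip.capture("wrist")
cv2.imwrite("pics/w4.png",np.hstack([cv2.resize(a["img"][160:255,220:340,::-1],(400,300),interpolation=cv2.INTER_CUBIC),cv2.resize(c["img"][:,:,::-1],(400,300))]))
E
```

```text
t 5.7 tcp [472.756 -24.515  63.53 ] track [  0.457 -68.024  43.53 ] F [-3.075 -0.313  5.347] open 51.08905482038348 q [-0.59   0.253  0.653  2.008 -0.19   0.937  0.136]
(array([ 0.02 , -0.009, -0.009]), array([ 0.018, -0.002,  0.002]))
```

View pics/w4.png

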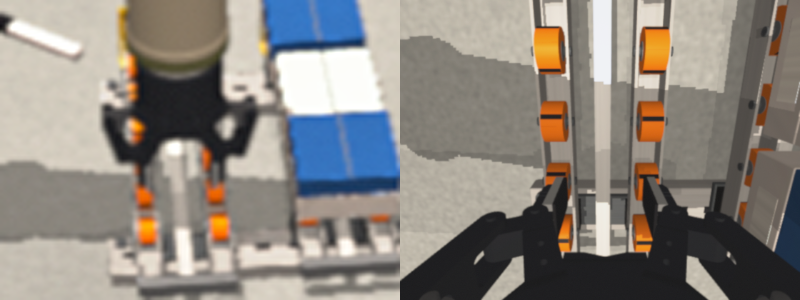

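Run:
```python
from cell import manip
s=manip.state();print(s["torque"],s["contact_force"])
```

```text
[0.14421071 0.50720373 0.01331922] [-2.59217635  0.53377183  5.82385953]
```

Call:
play_rows(commands=[[0.16, 0, 0, 0, 0, 0, 0.6], [0.16, 0, 0, 0, 0, 0, 0.6], [0.16, 0, 0, 0, 0, 0, 0.6]])

```text
clock: 6.1
eef_pos: [473.4, 2.2, 63.7]
eef_rot: [2.246, 2.194, 0.004]
contact_force: [-0.3, -0.2, -0.0]
opening: 51.4
```

```bash
python3 w.py 0 -22.5 43.5
python3 - <<'E'
from cell import manip
from h import *
s=manip.state();print(s["torque"],s["contact_force"])
a=manip.capture("side");c=manip.capture("wrist")
cv2.imwrite("pics/w5.png",np.hstack([cv2.resize(a["img"][160:255,220:340,::-1],(400,300),interpolation=cv2.INTER_CUBIC),cv2.resize(c["img"][:,:,::-1],(400,300))]))
E
```

```text
t 6.1 tcp [473.371   2.171  63.712] track [  0.405 -41.331  43.712] F [-0.31  -0.196 -0.017] open 51.431649593314326 q [-0.633  0.25   0.638  2.007 -0.185  0.937  0.077]
(array([ 0.377, -0.007,  0.005]), array([ 0.019, -0.007,  0.011]))
[-8.05692957e-03  5.01139795e-06 -2.07539567e-02] [-0.31007117 -0.19573257 -0.01749109]
```

View pics/w5.png

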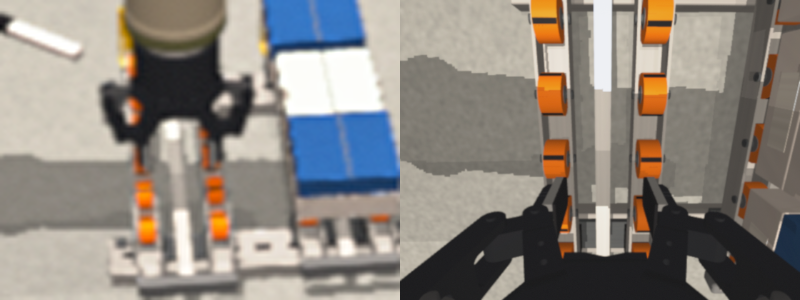

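Call:
play_rows(commands=[[0.16, 0, 0.005, 0, 0, 0, 0.6], [0.16, 0, 0, 0, 0, 0, 0.6], [0.16, 0, 0, 0, 0, 0, 0.6], [0.16, 0, 0, 0, 0, 0, 0.6]])

```text
clock: 6.6
eef_pos: [474.2, 35.9, 63.9]
eef_rot: [2.247, 2.194, 0.004]
contact_force: [0.3, -0.3, -0.8]
opening: 51.3
```

```bash
python3 w.py 0 22.5 43.5
```

```text
t 6.6 tcp [474.168  35.89   63.889] track [ 0.358 -7.603 43.889] F [ 0.275 -0.272 -0.815] open 51.28804760037907 q [-0.687  0.253  0.619  2.001 -0.182  0.938  0.001]
(array([ 0.602, -0.006,  0.008]), array([ 0.017, -0.007,  0.009]))
```

Call:
play_rows(commands=[[0.16, 0, 0.01, 0, 0, 0, 0.6], [0.16, 0, 0, 0, 0, 0, 0.6], [0.16, 0, 0.002, 0, 0, 0, 0.6], [0.16, 0, 0.002, 0, 0, 0, 0.6], [0.16, 0, 0.002, 0, 0, 0, 0.6]])

```text
clock: 7.1
eef_pos: [475.2, 79.6, 63.5]
eef_rot: [2.247, 2.194, 0.004]
contact_force: [0.3, 0.0, 0.4]
opening: 51.0
```

```bash
python3 w.py 0 67.5 43.5
```

```text
t 7.1 tcp [475.199  79.649  63.54 ] track [ 0.295 36.168 43.54 ] F [0.25  0.006 0.369] open 51.03394826246591 q [-0.751  0.264  0.593  1.985 -0.183  0.941 -0.089]
(array([ 0.627, -0.005,  0.002]), array([ 0.017, -0.009,  0.009]))
```

Call:
play_rows(commands=[[0.16, 0, 0.002, 0, 0, 0, 0.6], [0.16, 0, 0.002, 0, 0, 0, 0.6], [0.16, 0, 0.002, 0, 0, 0, 0.6], [0.16, 0, 0.002, 0, 0, 0, 0.6], [0.16, 0, 0.002, 0, 0, 0, 0.6]])

```text
clock: 7.6
eef_pos: [476.2, 123.5, 63.6]
eef_rot: [2.247, 2.195, 0.005]
contact_force: [-1.0, -0.9, 1.7]
opening: 51.2
```

```bash
python3 w.py 0 112.5 43.5
```

```text
t 7.6 tcp [476.178 123.453  63.571] track [ 0.179 79.982 43.571] F [-0.959 -0.9    1.692] open 51.2166785570327 q [-0.81   0.283  0.568  1.959 -0.188  0.947 -0.173]
(array([ 0.65 , -0.003,  0.003]), array([ 0.016, -0.011,  0.011]))
```

Call:
play_rows(commands=[[0.16, 0, 0.002, 0, 0, 0, 0.6], [0.16, 0, 0.002, 0, 0, 0, 0.6], [0.16, 0, 0.002, 0, 0, 0, 0.6], [0.16, 0, 0.002, 0, 0, 0, 0.6], [0.14, 0, 0.002, 0, 0, 0, 0.6]])

```text
clock: 8.1
eef_pos: [477.2, 166.2, 63.6]
eef_rot: [2.247, 2.195, 0.005]
contact_force: [-2.0, 0.3, 4.5]
opening: 51.0
```

Call:
play_rows(commands=[[0, 0, -0.2, 0, 0, 0, 0.6], [0, 0, -0.6, 0, 0, 0, 0.6], [0, 0, -1, 0, 0, 0, 0.6], [-0.5, 0, -1, 0, 0, 0, 0.6], [-0.7, 0, -0.8, 0, 0, 0, 0.6], [-1, 0, -0.5, 0, 0, 0, 0.6]])

```text
clock: 8.7
eef_pos: [471.9, 70.1, 263.4]
eef_rot: [-2.234, -2.208, 0.009]
contact_force: [1.9, 0.0, -0.3]
opening: 51.4
```

Run:
```python
from cell import manip
from h import *
print(manip.state()["eef_pos"])
for n in("scene","side","wrist"):
    c=manip.capture(n);cv2.imwrite(f"pics/{n}_e.png",c["img"][:,:,::-1])
    x0,y0,x1,y1=(235,185,355,240) if n=="scene" else (245,155,345,245)
    if n!="wrist":cv2.imwrite(f"pics/{n}_ez.png",cv2.resize(c["img"][y0:y1,x0:x1,::-1],None,fx=6,fy=6,interpolation=cv2.INTER_CUBIC))
```

```text
[471.90759358  70.06311311 263.43634252]
```

View pics/wrist_e.png

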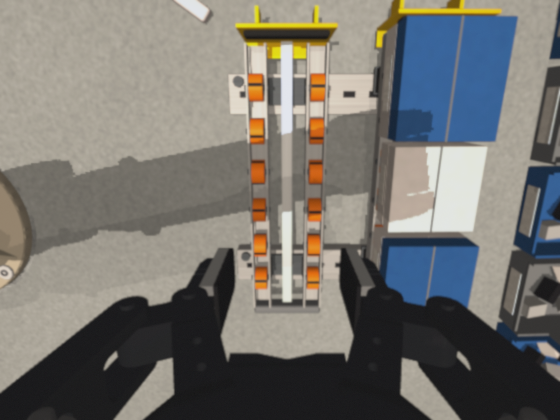

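View pics/scene_ez.png

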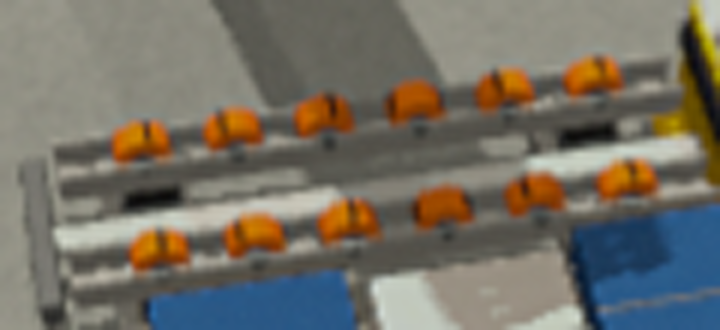

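```bash
cat > mk.py <<'E'
from cell import manip
from h import *
import pickle
cw=manip.capture("wrist");s=manip.state()
def pose(p,r):
    T=np.eye(4);T[:3,:3]=R.from_rotvec(r).as_matrix();T[:3,3]=p;return T
off=np.linalg.inv(pose(s["eef_pos"],s["eef_rot"]))@cw["T"]
def mkc(f,p,r): return dict(cw,img=cv2.imread(f)[:,:,::-1],T=pose(p,np.array(r))@off)
views={"w3":mkc("pics/w3.png",[470.7,-72.8,73.6],[2.248,2.194,.001]),
"w2":mkc("pics/w2.png",[475.7,-76.6,96.7],[2.243,2.195,.001])}
cs=pickle.load(open("cs.pkl","rb"));views["scene_before"]=cs["scene"]
views["wrist_after"]=cw;views["scene_after"]=manip.capture("scene")
th=np.radians(np.arange(-5,186,1.))   # from +y (0) over top (90) to -y
rows=[]
for n,c in views.items():
    g=c["img"].astype(np.float32).max(2); strip=[]
    for i in range(12):
        b=W[i];L=np.zeros((15,len(th)),np.float32)
        for k,dx in enumerate(np.linspace(-4,4,15)):
            q=proj(c,t2w(PT,np.c_[np.full(len(th),b[0]+dx),b[1]+14*np.cos(th),34+14*np.sin(th)])).astype(np.float32)
            L[k]=cv2.remap(g,q[:,0][None],q[:,1][None],cv2.INTER_LINEAR)[0]
        strip.append(L)
        prof=np.median(L,0)[10:-10];a=np.degrees(th)[10:-10]
        m=[int(a[j]) for j in range(2,len(prof)-2) if prof[j]==prof[max(0,j-12):j+13].min() and prof[j]<0.72*np.median(prof[40:130])]
        print(n,("near" if i<6 else "far")+str(i%6+1),m)
    cv2.imwrite(f"pics/st_{n}.png",cv2.resize(np.vstack(strip),None,fx=2,fy=2))
E
python3 mk.py
python3 - <<'E'
import cv2,numpy as np
print([cv2.imread(f"pics/st_{n}.png").shape for n in("scene_before","scene_after","wrist_after","w3")])
cv2.imwrite("pics/stall.png",cv2.resize(np.hstack([cv2.imread(f"pics/st_{n}.png") for n in("scene_before","scene_after","wrist_after","w3")]),(800,500)))
E
```

```text
w3 near1 [37, 106, 149, 162]
w3 near2 [28, 117]
w3 near3 [39, 78]
w3 near4 []
w3 near5 []
w3 near6 []
w3 far1 [43, 155]
w3 far2 [29, 124]
w3 far3 [82]
w3 far4 []
w3 far5 []
w3 far6 []
w2 near1 [14, 36]
w2 near2 [27, 116]
w2 near3 [36, 77]
w2 near4 []
w2 near5 []
w2 near6 []
w2 far1 [18, 19, 42]
w2 far2 [31, 123]
w2 far3 [82, 83]
w2 far4 []
w2 far5 []
w2 far6 []
scene_before near1 [8, 159]
scene_before near2 [19, 109]
scene_before near3 [13, 66]
scene_before near4 [13, 169]
scene_before near5 [11, 14, 17, 108]
scene_before near6 [17]
scene_before far1 [19, 169]
scene_before far2 [14, 115]
scene_before far3 [7, 78]
scene_before far4 [17, 169]
scene_before far5 [14, 113]
scene_before far6 [16]
wrist_after near1 [71]
wrist_after near2 [109]
wrist_after near3 [70]
wrist_after near4 [24, 145]
wrist_after near5 [106, 173]
wrist_after near6 [79]
wrist_after far1 [79]
wrist_after far2 [114]
wrist_after far3 [78]
wrist_after far4 [29, 142]
wrist_after far5 [112, 171]
wrist_after far6 [85]
scene_after near1 [9, 79]
scene_after near2 [21, 110]
scene_after near3 [11, 13, 76]
scene_after near4 [21, 153]
scene_after near5 [11, 14, 17, 112]
scene_after near6 [14]
scene_after far1 [19, 82]
scene_after far2 [17, 128]
scene_after far3 [10]
scene_after far4 [29, 166]
scene_after far5 [118]
scene_after far6 [23, 89]
[(360, 382, 3), (360, 382, 3), (360, 382, 3), (360, 382, 3)][ WARN:0@8.683] global loadsave.cpp:1063 imwrite_ Unsupported depth image for selected encoder is fallbacked to CV_8U.
```

View pics/stall.png

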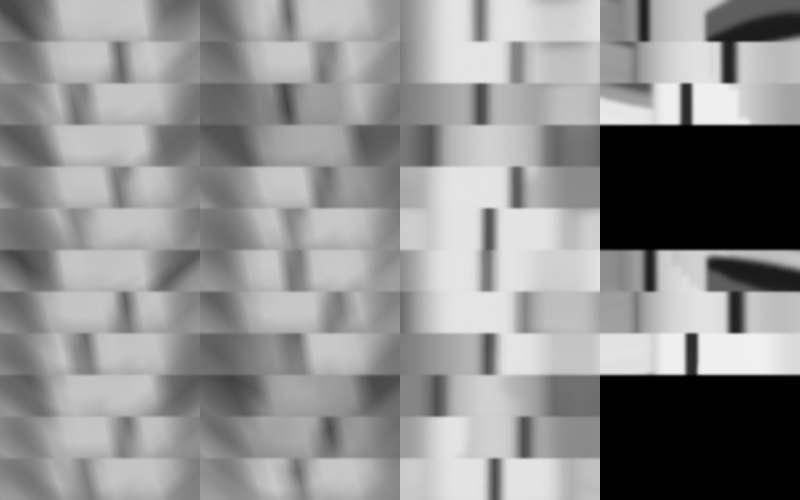

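```bash
python3 - <<'E'
import cv2
for n in("w4","w5"):
    im=cv2.imread(f"pics/{n}.png")[:,400:]
    cv2.imwrite(f"pics/{n}w.png",cv2.resize(im,(560,420),interpolation=cv2.INTER_CUBIC))
E
sed -e 's#^"w2".*#"w4":mkc("pics/w4w.png",[472.76,-24.5,63.5],[2.248,2.193,.003]),"w5":mkc("pics/w5w.png",[473.4,2.2,63.7],[2.246,2.194,.004])}#' mk.py > mk2.py; python3 mk2.py 2>&1| egrep "^w[45]|wrist_after"
python3 -c "
import cv2,numpy as np
cv2.imwrite('pics/stall2.png',cv2.resize(np.hstack([cv2.imread(f'pics/st_{n}.png') for n in('w3','w4','w5','wrist_after')]),(800,500)))"
```

```text
w4 near1 [7, 38, 79]
w4 near2 [48, 168]
w4 near3 [27, 74]
w4 near4 [51, 172]
w4 near5 []
w4 near6 []
w4 far1 [86]
w4 far2 [116, 136, 166]
w4 far3 [28, 79, 80]
w4 far4 [53]
w4 far5 []
w4 far6 []
w5 near1 []
w5 near2 []
w5 near3 [17, 76]
w5 near4 [43, 171]
w5 near5 [7, 8, 9, 10, 11, 12, 13, 14, 14, 16, 17, 18, 19, 20, 21, 22, 23, 24, 25, 26, 27, 28, 29, 29, 31, 32, 33, 34, 35, 36, 37, 38, 39, 40, 41, 42, 43, 44, 45, 46, 47, 48, 49, 50, 51, 52, 53, 54, 55, 56, 57, 58, 59, 59, 61, 62, 63, 64, 65, 66, 67, 68, 69, 70, 71, 72, 73, 74, 75, 119]
w5 near6 []
w5 far1 []
w5 far2 [14, 16, 17, 18, 19, 20, 41]
w5 far3 [18, 80]
w5 far4 [48]
w5 far5 [7, 8, 9, 10, 11, 12, 13, 14, 14, 16, 17, 18, 19, 20, 21, 22, 23, 24, 25, 26, 27, 28, 29, 29, 31, 32, 33, 34, 35, 36, 37, 38, 39, 40, 41, 42, 43, 44, 45, 46, 47, 48, 49, 50, 51, 52, 53, 54, 55, 56, 57, 58, 59, 59, 61, 62, 63, 64, 65, 66, 67, 68, 69, 70, 71, 72, 73, 74, 75, 123]
w5 far6 []
wrist_after near1 [72]
wrist_after near2 [108]
wrist_after near3 [73]
wrist_after near4 [23, 143]
wrist_after near5 [108, 170]
wrist_after near6 [82]
wrist_after far1 [77]
wrist_after far2 [117]
wrist_after far3 [80]
wrist_after far4 [32, 147]
wrist_after far5 [114]
wrist_after far6 [87]
```

View pics/stall2.png

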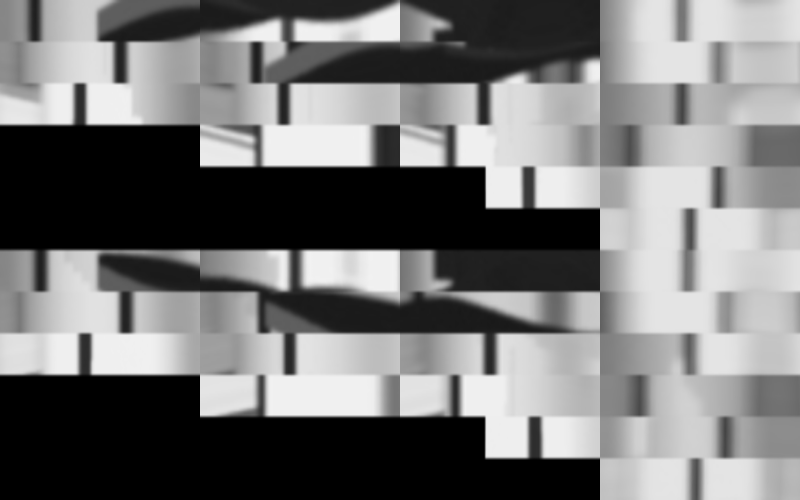

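The marks are 120° apart, and wheel 2's mark was seen turned about 70° mid-pass. For wheels 3–5 the net change is close to one mark spacing, so it's ambiguous. I'll make a second light pass over those three, with pictures mid-wheel.

```bash
python3 w.py 0 -45 75
```

```text
t 9.05 tcp [470.674  70.636 259.122] track [ -4.003  27.045 239.122] F [ 0.039  0.433 -0.274] open 51.01273337256927 q [-0.837  0.044  0.646  1.73  -0.022  1.387 -0.2  ]
(array([-1.421,  0.094,  3.291]), array([-0.063,  0.042,  0.079]))
```

Call:
play_rows(commands=[[-0.7, 0.05, 0.8, -0.06, 0.04, 0.08, 0.6], [-0.6, 0.05, 0.9, 0, 0, 0, 0.6], [-0.1, 0, 0.8, 0, 0, 0, 0.6], [0, 0, 0.4, 0, 0, 0, 0.6], [0, 0, 0.1, 0, 0, 0, 0.6], [0, 0, 0, 0, 0, 0, 0.6]])

```text
clock: 9.65
eef_pos: [472.1, 6.3, 103.5]
eef_rot: [-2.235, -2.206, 0.011]
contact_force: [0.5, 0.6, 0.7]
opening: 51.2
```

```bash
python3 w.py 0 -45 47
```

```text
t 9.65 tcp [472.078   6.333 103.457] track [ -0.992 -37.203  83.457] F [0.532 0.614 0.666] open 51.195746155415456 q [-0.715  0.198  0.707  1.966 -0.144  1.036  0.044]
(array([-0.153,  0.022,  0.73 ]), array([-0.04 ,  0.027,  0.078]))
```

Call:
play_rows(commands=[[-0.16, 0.02, 0.3, -0.04, 0.03, 0.08, 0.6], [0, 0, 0.3, 0, 0, 0, 0.6], [0, 0, 0.08, 0, 0, 0, 0.6], [0, 0, 0, 0, 0, 0, 0.6]])

```text
clock: 10.05
eef_pos: [476.0, 1.7, 72.3]
eef_rot: [2.241, 2.198, 0.007]
contact_force: [-0.2, 0.4, 0.4]
opening: 51.7
```

```bash
python3 w.py 0 -45 43.6
```

```text
t 10.05 tcp [476.05    1.683  72.261] track [  3.095 -41.753  52.261] F [-0.238  0.44   0.377] open 51.72764124925933 q [-0.684  0.249  0.699  1.996 -0.197  0.958  0.094]
(array([-0.065, -0.063,  0.173]), array([ 0.03 , -0.012,  0.037]))
```

Call:
play_rows(commands=[[-0.06, -0.06, 0.08, 0.03, -0.01, 0.04, 0.6], [0, 0, 0.05, 0, 0, 0, 0.6], [0, 0, 0, 0, 0, 0, 0.6]])

```text
clock: 10.35
eef_pos: [474.4, -0.4, 67.6]
eef_rot: [2.247, 2.194, 0.005]
contact_force: [0.2, -0.5, -0.4]
opening: 51.2
```

```bash
python3 w.py 0 -45 43.6
```

```text
t 10.35 tcp [474.441  -0.396  67.644] track [  1.538 -43.872  47.644] F [ 0.199 -0.499 -0.43 ] open 51.218750695118736 q [-0.679  0.255  0.699  2.003 -0.203  0.948  0.098]
(array([-0.023, -0.031,  0.081]), array([ 0.019, -0.009,  0.006]))
```

Call:
play_rows(commands=[[0, -0.03, 0.05, 0.02, 0, 0, 0.6], [0, 0, 0.025, 0, 0, 0, 0.6], [0, 0, 0, 0, 0, 0, 0.6]])

```text
clock: 10.65
eef_pos: [473.3, -0.2, 64.2]
eef_rot: [-2.247, -2.194, -0.003]
contact_force: [0.4, 0.0, -0.0]
opening: 51.4
```

```bash
cat > lk.py <<'E'
from cell import manip
from h import *
import sys
sys.argv
c=manip.capture("wrist");s=manip.state();print(s["clock"],s["eef_pos"],s["contact_force"])
cv2.imwrite(f"pics/{sys.argv[1]}.png",c["img"][:,:,::-1])
th=np.radians(np.arange(5,176,1.));g=c["img"].astype(np.float32).max(2)
S=[]
for i in range(12):
    b=W[i];L=[]
    for dx in np.linspace(-4,4,15):
        q=proj(c,t2w(PT,np.c_[np.full(len(th),b[0]+dx),b[1]+14*np.cos(th),34+14*np.sin(th)])).astype(np.float32)
        L.append(cv2.remap(g,q[:,0][None],q[:,1][None],cv2.INTER_LINEAR)[0])
    S.append(np.array(L))
cv2.imwrite(f"pics/{sys.argv[1]}_s.png",cv2.resize(np.vstack(S).astype(np.uint8),(513,480)))
E
python3 lk.py p0; python3 w.py 0 -22.5 43.6
```

```text
10.7 [ 4.73234565e+02 -2.01900706e-01  6.42484924e+01] [-0.3444232   0.60431221  0.49780293]
t 10.7 tcp [473.235  -0.202  64.248] track [  0.327 -43.707  44.248] F [-0.344  0.604  0.498] open 51.3222568968008 q [-0.677  0.26   0.697  2.007 -0.208  0.943  0.102]
(array([ 0.424, -0.006,  0.014]), array([ 0.004, -0.013,  0.006]))
```

Call:
play_rows(commands=[[0.05, 0, 0.015, 0, 0, 0, 0.6], [0.15, 0, 0, 0, 0, 0, 0.6], [0.15, 0, 0, 0, 0, 0, 0.6]])

```text
clock: 11.0
eef_pos: [473.7, 17.2, 63.8]
eef_rot: [-2.25, -2.191, -0.002]
contact_force: [-1.9, 0.7, 5.4]
opening: 51.3
```

```bash
python3 lk.py p1
```

```text
11.05 [473.80219452  18.81556067  63.75302898] [-1.52961206  1.12782278  4.9673472 ]
```

Call:
play_rows(commands=[[0.15, 0, 0.002, 0, 0, 0, 0.6], [0.15, 0, 0.002, 0, 0, 0, 0.6], [0.16, 0, 0.002, 0, 0, 0, 0.6], [0.16, 0, 0.002, 0, 0, 0, 0.6], [0.16, 0, 0.002, 0, 0, 0, 0.6], [0.12, 0, 0.002, 0, 0, 0, 0.6]])

```text
clock: 11.65
eef_pos: [475.1, 68.8, 63.6]
eef_rot: [-2.246, -2.195, -0.004]
contact_force: [-3.1, -1.3, 6.9]
opening: 51.2
```

```bash
python3 lk.py p2; python3 w.py 0 22.5 43.6
```

```text
11.7 [475.08458282  69.99103291  63.58016237] [-2.48950311  0.81866652  5.95110651]
t 11.7 tcp [475.085  69.991  63.58 ] track [ 0.422 26.51  43.58 ] F [-2.49   0.819  5.951] open 51.14376791458273 q [-0.784  0.271  0.657  1.99  -0.207  0.944 -0.044]
(array([-0.08 , -0.009, -0.001]), array([ 0.006, -0.021,  0.021]))
```

Call:
play_rows(commands=[[0.16, 0, 0.002, 0, 0, 0, 0.6], [0.16, 0, 0.002, 0, 0, 0, 0.6], [0.16, 0, 0.002, 0, 0, 0, 0.6], [0.16, 0, 0.002, 0, 0, 0, 0.6]])

```text
clock: 12.1
eef_pos: [475.9, 104.6, 63.4]
eef_rot: [-2.245, -2.196, -0.005]
contact_force: [-1.7, 1.1, 5.8]
opening: 50.8
```

```bash
python3 lk.py p3; python3 w.py 0 88 43.6; python3 -c "
import cv2,numpy as np
cv2.imwrite('pics/ps.png',cv2.resize(np.hstack([cv2.imread(f'pics/p{n}_s.png') for n in range(4)]),(800,560)))"
```

```text
12.15 [475.86611379 106.45478067  63.46443821] [-2.17190127  1.7420204   5.83619417]
t 12.15 tcp [475.866 106.455  63.464] track [ 0.292 62.982 43.464] F [-2.172  1.742  5.836] open 51.37435974484283 q [-0.834  0.284  0.637  1.972 -0.211  0.948 -0.113]
(array([ 0.5  , -0.003, -0.001]), array([ 0.007, -0.027,  0.032]))
```

View pics/ps.png

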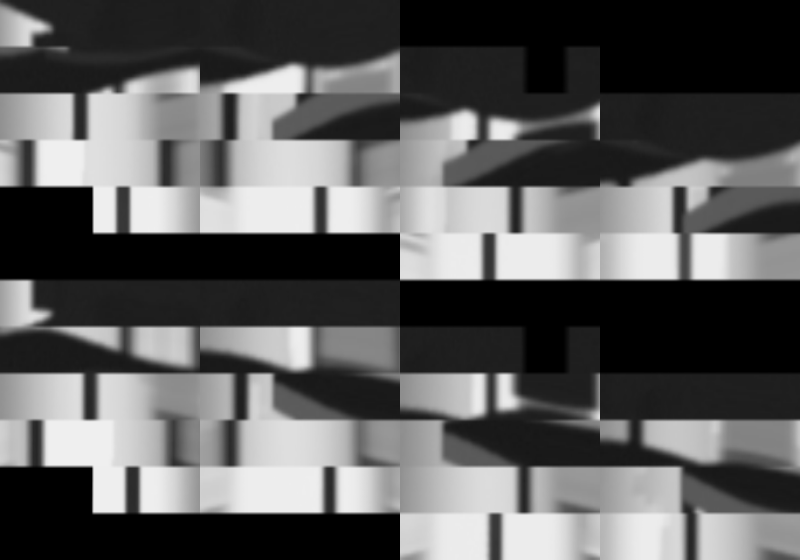

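Call:
play_rows(commands=[[0.16, 0, 0.002, 0, 0, 0, 0.6], [0.16, 0, 0, 0, 0, 0, 0.6], [0.1, 0, -0.02, 0, 0, 0, 0.6], [0, 0, -0.3, 0, 0, 0, 0.6], [0, 0, -0.8, 0, 0, 0, 0.6], [0, 0, -1, 0, 0, 0, 0.6], [-0.3, 0, -1, 0, 0, 0, 0.6], [-0.5, 0, -0.8, 0, 0, 0, 0.6]])

```text
clock: 12.95
eef_pos: [470.9, 93.6, 257.6]
eef_rot: [-2.231, -2.205, 0.017]
contact_force: [1.4, 1.2, -0.2]
opening: 50.9
```

Call:
play_rows(commands=[[0, 0, 0, 0, 0, 0, 0.6], [0, 0, 0, 0, 0, 0, 0.6], [0, 0, 0, 0, 0, 0, 0.6], [0, 0, 0, 0, 0, 0, 0.6]])

```text
clock: 13.35
eef_pos: [473.2, 91.7, 261.9]
eef_rot: [-2.238, -2.201, 0.005]
contact_force: [-0.2, 0.1, 0.0]
opening: 51.2
```

```bash
python3 lk.py e2
python3 - <<'E'
from cell import manip
from h import *
c=manip.capture("scene");cv2.imwrite("pics/scene_f.png",c["img"][:,:,::-1])
E
```

```text
13.4 [473.16198518  91.70717366 261.75046141] [ 0.04679855  0.7798773  -0.21961514]
```

View pics/e2_s.png

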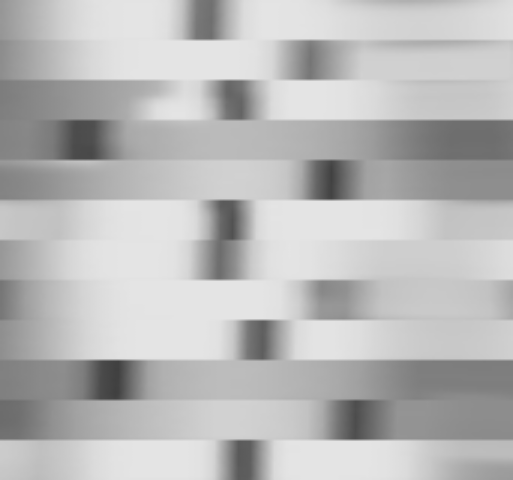

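View pics/scene_f.png

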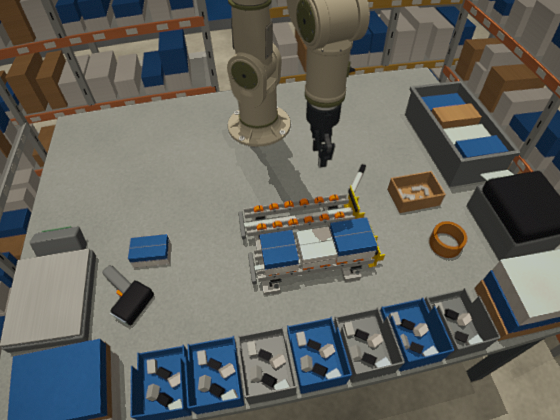

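```bash
python3 -c "
from cell import manip
print(manip.finish_job())"
```

```text
the job is handed in; nothing more can be done
None
```

The job is handed in. I ran both fingertips along both rails of the empty track, which is the one nearer the robot, from wheel 1 to wheel 6 towards the yellow stop. I then made a second light pass over wheels 3–5 and lifted the hand clear.

**Force:** every reading I took stayed at or below about 7 N in total, against the 20 N limit. That corresponds to the rails sinking about 1–1.5 mm. I read the force between moves, not continuously.

**Wheel turning:** I judged this from the black marks on the wheels, which sit 120° apart, so a full pass of about 120° puts the marks nearly where they started.
- **Wheels 1, 2, 3 and 5:** about 85° for wheel 1; wheel 2 was caught part-way at about 70° on the near rail. Wheel 3 turned about 43° on both rails, and wheel 5 about 30° on the near rail (less clear on the far rail), part-way through the second pass.
- **Wheels 4 and 6:** these had no clear mid-pass picture. I inferred about 107° for wheel 6 and 20–25° or 140–145° for wheel 4, from mark positions before and after and from the contact force.

**Bench:** in the last scene picture, by eye, the cartons and loose things look unmoved. The rails look at rest, though I did not measure them, and the hand touched nothing at about 262 mm height. The cameras first disagreed by up to 9 mm on the track's position along its length, and a wrist-camera fit settled it before contact.

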